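# Sort birdhouse parts into their bench trays

## Task

Sort the five loose pine parts into the three wooden trays: one wheel in each round well, one batten in each of the two long bays lengthwise, and the little house block in the small tray with the single bay. Each part must sit flat on the floor of its bay, the same way up as it is now. Do not shift the wax tin or the black sanding block.

Things in the scene. Friction and masses are not known exactly. Their poses are not given: they have to be found in the camera images.
- wheel_a: Solid bare pine wheel lying flat, 44 mm diameter, 30 mm high, small dark axle dot in the middle of the top; one of two alike. Origin: centre of its underside, z up. Starts somewhere in a loose row across the near part of the bench with the other wooden pieces and the sanding block, about 115 mm from its neighbours.
- wheel_b: Solid bare pine wheel lying flat, 44 mm diameter, 30 mm high, small dark axle dot in the middle of the top; one of two alike. Origin: centre of its underside, z up. Starts somewhere in a loose row across the near part of the bench with the other wooden pieces and the sanding block, about 115 mm from its neighbours.
- batten_a: Bare pine batten lying along its own x axis, 90 mm long (x), 24 mm wide (y), 30 mm high; one of two alike. Origin: centre of its underside, z up. Starts in the same near row, its length pointing roughly away from the robot.
- batten_b: Bare pine batten lying along its own x axis, 90 mm long (x), 24 mm wide (y), 30 mm high; one of two alike. Origin: centre of its underside, z up. Starts in the same near row, its length pointing roughly away from the robot.
- house: Little bare pine house-shaped block standing upright: 54 mm wide (x), 28 mm thick (y), vertical walls 28 mm high and a roof ridge along y at 56 mm; a dark dot on each flat gable face (the faces looking along y, 28 mm apart, are flat and parallel over the full height). Origin: centre of its underside, z up. Starts in the same near row.
- wheel_tray: Fixed wooden tray block 90 mm (x) by 155 mm (y), 14 mm high, with two round wells 64 mm in diameter and 10 mm deep, centred at y = +37 and -37 mm, x = 0; well floor 4 mm above the bench. Origin: centre of its underside, z up. Brown rim, paler floor. It shares a row beyond the loose pieces with the other two trays; they swap places.
- batten_tray: Fixed wooden tray 130 mm (x) by 120 mm (y), rim 14 mm high, floor 4 mm above the bench, walls 6 mm. One divider along x, as high as the rim, makes two long bays, each 118 mm (x) by 51 mm (y) inside, centred at y = +28.5 and -28.5 mm, x = 0. Origin: centre of its underside, z up. Brown rim, paler floor. It shares a row beyond the loose pieces with the other two trays; they swap places.
- house_tray: Fixed wooden tray, the smallest, 94 mm (x) by 68 mm (y), rim 14 mm high, floor 4 mm above the bench, walls 6 mm: one single bay 82 mm (x) by 56 mm (y) inside, centred on the origin. Origin: centre of its underside, z up. Brown rim, paler floor. It shares a row beyond the loose pieces with the other two trays; they swap places.
- wax_tin: Round metal tin, 52 mm diameter, 30 mm high, between the near row and the trays, left or right of the middle; to be left alone. A yellow and black tape measure, 55 x 35 mm and 34 mm high, lies at about the mirrored place across the x axis and is not listed. Origin: centre of its underside.
- sanding_block: Black rubber hand sanding block 70 mm (x) by 44 mm (y), 34 mm high, one of the six things in the near row; to be left alone. Origin: centre of its underside.
There are look-alikes about, which are no part of the job. Leave any turquoise look-alike of the batten_a alone. Leave any blue look-alike of the wheel_b alone.

How it is judged:
By the outcome, as a careful person would: the job done as asked, in the order asked, and still so for the second after the job is handed in, with the robot touching nothing.
It also fails if it takes over 128 s, if anything falls off the work surface, if the arm or the gripper's body presses on something with over 40 N, if the wrist force passes 120 N, or if a joint passes its speed limit or range.

## Robot

A 6-joint arm with a two-finger parallel gripper is mounted at the origin on the work surface. World frame = base frame: x ahead of the robot, y to its left, z up, the work surface at z = 0. Lengths are in m, angles in rad, forces in N, time in s.
With the tool pointing down it reaches from about 0.35 to 0.775 m from the base axis. Payload 7.3 kg.
Tool frame: the origin (TCP) lies on the mounting face of the last link; the fingertips stand 178 mm ahead of it and the grasp point (between the pads) lies 159 mm ahead of it (robot.grip_depth is the distance from the TCP to the grasp point, in m); z points along the fingers, y is the line along which they close (so a half turn about z gives the same grasp; the last joint's range is limited). The gripper opens to 92 mm and grips with 3 to 60 N. Pads are 19 mm wide; open, the fingers measure 130 mm over their backs; the gripper's body (75 mm by 190 mm) begins 47 mm behind the grasp point.
Start: joints at [-1.459, 0.342, 1.524, -0, 1.275, -0.146], TCP at [0.134, -0.508, 0.405] pointing down, gripper open.
Joint ranges: [-2.53, 2.53], [-0.77, 2.02], [0.04, 2.7], [-1, 4.14], [0.28, 2.66], [-3.11, 3.11]. Speed limits (rad/s): [2.57, 2.57, 3.14, 3.14, 3.14, 3.14].

## Interface

Orientations are given as [roll, pitch, yaw] about the fixed x, y, z axes, in that order (R = Rz(yaw) Ry(pitch) Rx(roll)).
In Python, from cell import observe, cams, robot, models gives the robot as it stands.
- The arm moves only by the shell command python3 -m jog 'ROWS' [FORCE]. ROWS is JSON, a list of rows, each a list of 3 entries, a list of its own where there are three numbers: the shift along the tool's x, y, z each as a share of 0.4 m, from -1 to 1, then the turn about the tool's z as a share of pi rad, from -1 to 1, then the closure, from 0 (fully open) to 1 (shut). In form: [[[x, y, z], turn, jaw], ...]. A call has 1 to 12 rows; each row is the pose to reach, as a shift and turn from the pose commanded when the call began, along the tool's axes at that moment, turning the shorter way round; what a row does not reach only later rows make up. A row lasts 1/8 s, in which the tool goes at most 62.5 mm and 10.7 degrees, less where a joint would pass 70% of its speed; a pose out of reach is approached as far as the arm can. A call with a number of a shift or a turn outside -1 to 1 is refused whole. A call with a gripper value outside its range is refused whole. The fingers move at their own pace and stop on an object; FORCE is the grip in N (left out, the last holds). Time passes only in rows, so rows that repeat a pose let the fingers close. It gives the time, the measured TCP pose, the force, the opening and the grip force at its end, in the units of the state.
- observe(): the state, without advancing time (a new reading comes with each control period).
- cams.read_camera(name): name is "scene" or "side" or "wrist"; returns the picture (400x640x3 uint8, red, green, blue); there is no depth.
- cams.camera_model(name): a dict with "camera_matrix" (3x3 intrinsics, pixels), "pose" (4x4, takes a point from camera to world coordinates). Camera axes: x right, y down, z forward; pixel columns grow to the right and rows downward; lengths in m; the calibration is good to about 2 mm. The wrist camera is an equidistant fisheye: a pixel r from the principal point sees the ray r / f radians off the axis. A picture is of the moment at which its call begins: read the wrist's pose just before it. camera_model takes no time and is no camera call; for the wrist camera it gives the pose at the moment of the call.
- robot.hand_in(): hands the job in; it is judged then, once.
Trained networks look in the newest picture that a camera, given by its name, has taken for a name from the list of things; names that differ only in an ending like _2 or _b are one class to them, and where a whole thing is asked for, a point or a joint stands for the part that bears it (a point fixed in the world has none). Each returns a list of dicts, best first, with "confidence" (0 to 1); they miss things now and then, are a little off and sometimes report something else, mostly with a low value. They report only what shows in the picture. A call takes as long as a camera call. They do not tell look-alikes from the thing itself.
- models.find_in(target, camera): "position" ([x, y, z] in m, in world coordinates, good to about 4 mm: the middle of the surface that is visible of it).
- models.pinpoint(target, camera): "position" ([x, y, z] in m, in world coordinates, good to about 4 mm: a listed point, or the origin of a listed thing).
The state is a dict: "time": time; "qpos": joint angles; "qvel": joint speeds; "joint_efforts": joint torques, N m; "tool_pos": TCP position; "tool_rot": TCP orientation; "contact_force": force on the tool from outside, world axes, zero at the start; "torque": the same for the moment, N m; "opening": finger opening in m; "grip_force": force on a finger pad.
Only numpy, scipy, OpenCV 4.12 (cv2) and the standard library are available. Lean on these libraries where they do the work, as an engineer would, in place of code of your own. Each camera call takes 0.05 s, during which the arm holds its last target. There are 200 camera calls.

## Working session

There is one attempt and no reset: what is moved stays moved. The work goes in short steps, Python scripts to look and compute and a shell command to move; the robot and the scene stay as the last step left them, time stands still between calls to the robot, and variables do not carry over. Pictures are saved under pics/ and viewed, at most 14 in all, crops included, and the job is handed in when it is done.

```bash
ls; mkdir -p pics
python3 - <<'E'
from cell import observe,cams,robot,models
import cv2,numpy as np
print(observe())
for c in ("scene","side"):
    im=cams.read_camera(c); cv2.imwrite(f"pics/{c}0.png",im[...,::-1])
    m=cams.camera_model(c); print(c,np.round(m["camera_matrix"],1).tolist(),np.round(m["pose"],3).tolist())
    for t in ["wheel_a","batten_a","house","wheel_tray","batten_tray","house_tray","wax_tin","sanding_block"]:
        print(t,[(np.round(d["position"],3).tolist(),round(d["confidence"],2)) for d in models.pinpoint(t,c)])
E
```

```text
pics
{'time': 0.0, 'qpos': array([-1.45902114e+00,  3.42738704e-01,  1.52500841e+00, -3.11434678e-05,
        1.27540593e+00, -1.46001096e-01]), 'qvel': array([-2.26027118e-04, -5.26643196e-04,  3.83293205e-04, -3.40867334e-04,
        5.59386889e-04, -9.68768586e-05]), 'joint_efforts': array([-3.66559207e-04, -4.31246674e+01, -2.44221514e+01,  7.17030955e-02,
        5.60436992e-02, -9.59831391e-05]), 'tool_pos': array([ 0.1338408 , -0.50751699,  0.40403946]), 'tool_rot': array([-3.14004453e+00, -1.97546388e-04,  2.57785219e-01]), 'contact_force': array([ 0.36738098, -0.94477938, -0.05820486]), 'torque': array([-0.01040335,  0.01250395,  0.0144243 ]), 'grip_force': 0.0, 'opening': 0.09183500638150148}
scene [[365.8, 0.0, 325.1], [0.0, 365.8, 195.4], [0.0, 0.0, 1.0]] [[-0.013, 0.809, -0.588, 1.0], [1.0, 0.021, 0.006, 0.002], [0.017, -0.588, -0.809, 0.725], [0.0, 0.0, 0.0, 1.0]]
wheel_a [([0.519, 0.061, -0.0], 0.89), ([0.415, 0.177, 0.003], 0.62), ([0.445, 0.051, -0.001], 0.59)]
batten_a [([0.448, -0.287, -0.003], 0.94), ([0.411, -0.181, -0.006], 0.89), ([0.36, 0.294, 0.001], 0.82)]
h
[... 395 characters left out ...]
, -0.242, 0.189, 0.315], [-0.307, -0.716, 0.627, -0.594], [-0.016, -0.655, -0.756, 0.755], [0.0, 0.0, 0.0, 1.0]]
wheel_a [([0.418, 0.177, -0.003], 0.83), ([0.52, 0.058, 0.002], 0.77), ([0.445, 0.048, -0.0], 0.62)]
batten_a [([0.411, -0.187, -0.001], 0.96), ([0.364, 0.294, 0.003], 0.81), ([0.453, -0.296, 0.004], 0.69)]
house [([0.346, -0.295, -0.002], 0.76), ([0.644, 0.012, 0.0], 0.7), ([0.437, -0.052, 0.0], 0.6)]
wheel_tray [([0.593, -0.299, -0.004], 0.81)]
batten_tray [([0.59, 0.303, -0.001], 0.76), ([0.445, 0.051, -0.001], 0.32)]
house_tray [([0.646, 0.015, -0.003], 0.97), ([0.54, -0.138, -0.002], 0.68)]
wax_tin [([0.54, -0.139, 0.001], 0.91)]
sanding_block [([0.439, -0.053, 0.001], 0.64)]
```

View pics/scene0.png

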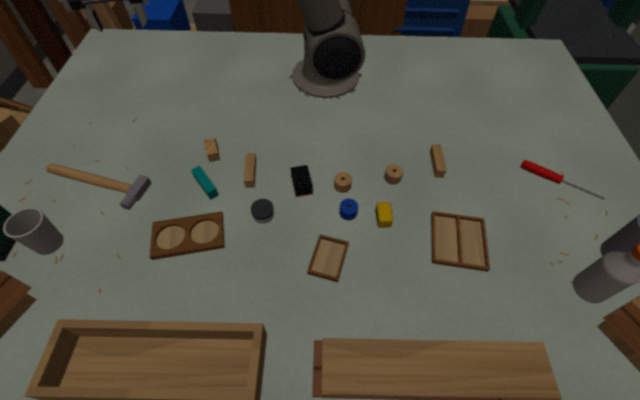

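View pics/side0.png

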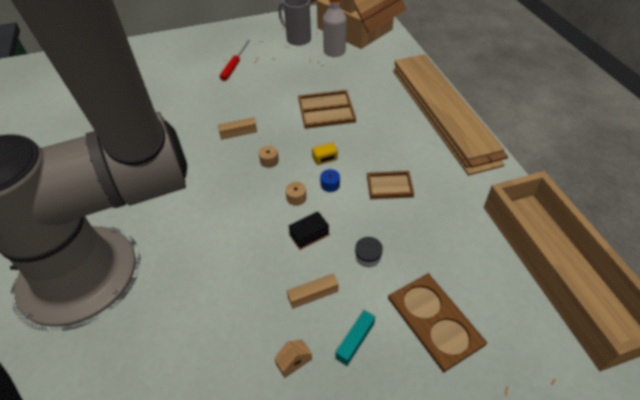

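The scene view, with +y to the right and +x downward, shows:
- **House:** (212,149)
- **Pine battens:** (250,170) and (438,160)
- **Pine wheels:** (343,182) and (394,174)
- **Turquoise batten:** (204,181), to be left alone
- **Blue wheel:** (348,208), to be left alone
- **Trays:** wheel (188,235), house (328,258), batten (460,240)

The side view agrees with this. Next I'll fit exact poses and yaws from the silhouettes in both cameras.

```bash
cat > fit.py <<'E'
import cv2,numpy as np
from scipy.optimize import minimize
from cell import cams
def box(a,b,h): return [[s*a/2,t*b/2,z] for s in(-1,1) for t in(-1,1) for z in(0,h)]
W=[[.022*np.cos(t),.022*np.sin(t),z] for t in np.linspace(0,6.28,40) for z in(0,.03)]
H=box(.054,.028,.028)+[[0,s*.014,.056] for s in(-1,1)]
M=dict(wheel=W,batten=box(.09,.024,.03),house=H,wheel_tray=box(.09,.155,.014),batten_tray=box(.13,.12,.014),house_tray=box(.094,.068,.014))
S=8
def proj(c,P):
    T=np.linalg.inv(c["pose"]);K=c["camera_matrix"]
    q=(K@(T[:3,:3]@P.T+T[:3,3:])); return (q[:2]/q[2]).T
def setup(names=("scene","side"),pre=None):
    out=[]
    for n in names:
        im=cv2.imread(f"pics/{n}{pre}.png")[...,::-1].astype(int)
        out.append((cams.camera_model(n),((im[...,0]-im[...,2]*1.0)/(im.sum(2)+1)>0.06).astype(np.uint8)))
    return out
def fit(kind,xy,views,yaws):
    P=np.array(M[kind]); obs=[]
    for c,m in views:
        u=proj(c,np.array([[*xy,.015]]))[0]
        n,l,st,ce=cv2.connectedComponentsWithStats(m)
        d=np.hypot(l.shape[1]*0+ce[1:,0]-u[0],ce[1:,1]-u[1])+1e3*(st[1:,4]<40)
        k=1+d.argmin(); x0,y0=st[k,0]-12,st[k,1]-12; w,h=st[k,2]+24,st[k,3]+24
        crop=(l[y0:y0+h,x0:x0+w]==k).astype(np.float32)
        big=cv2.resize(crop,None,fx=S,fy=S,interpolation=cv2.INTER_CUBIC)>.5
        hull=cv2.convexHull(np.argwhere(big)[:,::-1].astype(np.int32))
        b=np.zeros(big.shape,np.uint8);cv2.fillConvexPoly(b,hull,1); obs.append((c,b,x0,y0))
    def cost(p):
        r=np.array([[np.cos(p[2]),-np.sin(p[2])],[np.sin(p[2]),np.cos(p[2])]])
        Q=P.copy();Q[:,:2]=P[:,:2]@r.T+p[:2]; s=0
        for c,b,x0,y0 in obs:
            u=(proj(c,Q)-[x0-.5,y0-.5])*S
            a=np.zeros_like(b);cv2.fillConvexPoly(a,cv2.convexHull(np.round(u).astype(np.int32)),1)
            s+=1-(a&b).sum()/max(1,(a|b).sum())
        return s/len(obs)
    best=[minimize(cost,[*xy,y],method="Nelder-Mead",options=dict(initial_simplex=[[*xy,y],[xy[0]+.006,xy[1],y],[xy[0],xy[1]+.006,y],[*xy,y+.3]])) for y in yaws]
    return sorted([(round(b.fun,3),np.round(b.x,4).tolist()) for b in best])
E
python3 - <<'E'
from fit import *
v=setup(pre=0); Y=[-.8,-.4,0,.4,.8]
for k,xy,ys in [("wheel",(.415,.177),[0]),("wheel",(.445,.05),[0]),("batten",(.411,-.184),Y),("batten",(.362,.294),Y),("house",(.347,-.293),np.arange(-1.4,1.7,.4)),("wheel_tray",(.594,-.299),Y),("batten_tray",(.591,.305),Y),("house_tray",(.644,.014),Y)]:
    print(k,fit(k,xy,v,ys)[:3])
for n in("scene","side"):
    im=cv2.imread(f"pics/{n}0.png"); c,m=[x for x in v][n=="side"]
    u=proj(c,np.array([[.347,-.293,.02]]))[0].astype(int)
    a=cv2.resize(im[u[1]-25:u[1]+25,u[0]-25:u[0]+25],None,fx=7,fy=7,interpolation=2)
    b=cv2.resize(m[u[1]-25:u[1]+25,u[0]-25:u[0]+25]*255,None,fx=7,fy=7)
    r=np.hstack([a,cv2.merge([b]*3)]); A=r if n=="scene" else np.hstack([A,r])
cv2.imwrite("pics/house.png",cv2.resize(A,(800,200)))
E
```

```text
wheel [(np.float64(0.04), [0.4126, 0.1771, -0.0201])]
wheel [(np.float64(0.041), [0.4417, 0.0492, 0.2956])]
batten [(np.float64(0.041), [0.4091, -0.1843, 0.0889]), (np.float64(0.042), [0.409, -0.1843, 0.0829]), (np.float64(0.042), [0.409, -0.1843, 0.0876])]
batten [(np.float64(0.055), [0.3633, 0.2972, -0.0092]), (np.float64(0.056), [0.3634, 0.2971, -0.0071]), (np.float64(0.056), [0.3636, 0.2972, -0.0175])]
house [(np.float64(0.052), [0.3435, -0.292, 0.2738]), (np.float64(0.053), [0.3435, -0.292, 0.2623]), (np.float64(0.053), [0.3435, -0.292, 0.2737])]
wheel_tray [(np.float64(0.026), [0.594, -0.2994, 0.2142]), (np.float64(0.026), [0.5941, -0.2994, 0.2116]), (np.float64(0.027), [0.5942, -0.2994, 0.2115])]
batten_tray [(np.float64(0.032), [0.5931, 0.3089, -0.1493]), (np.float64(0.032), [0.5932, 0.3085, -0.1382]), (np.float64(0.032), [0.5934, 0.3082, -0.1487])]
house_tray [(np.float64(0.033), [0.6432, 0.0153, -0.2697]), (np.float64(0.034), [0.6427, 0.0154, -0.2671]), (np.float64(0.034), [0.6428, 0.0153, -0.2708])]
```

View pics/house.png

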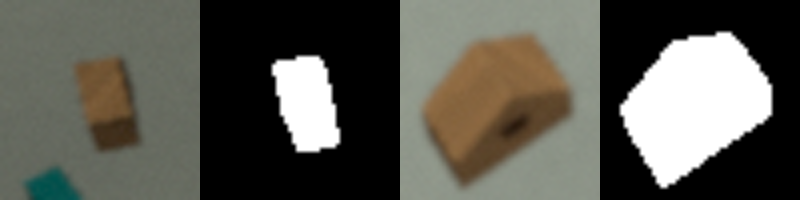

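The fits are clean (IoU error 0.03–0.055) and match the networks. I'll add a conversion helper and start with wheel 1.

```bash
cat > go.py <<'E'
import sys,json,numpy as np
from scipy.spatial.transform import Rotation as Ro
from cell import observe
s=observe(); R=Ro.from_euler("xyz",s["tool_rot"]); p=s["tool_pos"]; yaw=s["tool_rot"][2]
print("t",round(s["time"],2),np.round(p,4),np.round(s["tool_rot"],3),round(s["opening"],4))
for x,y,z,w in json.loads(sys.argv[1]):
    d=R.inv().apply(np.array([x,y,z])-p)/.4
    print([x,y,z,w],np.round(d,4).tolist(),round(-(w-yaw)/np.pi,4), "rows",round(np.linalg.norm(d)*.4/.0625,1))
E
python3 go.py '[[0.4417,0.049,0.33,0.258],[0.4417,0.049,0.192,0.258]]'
```

```text
t 0.9 [ 0.1339 -0.5076  0.4048] [3.141 0.    0.258] 0.0919
[0.4417, 0.049, 0.33, 0.258] [1.0989, -1.1495, 0.1868] -0.0001 rows 10.2
[0.4417, 0.049, 0.192, 0.258] [1.099, -1.1495, 0.5318] -0.0001 rows 10.7
```

```bash
python3 -m jog '[[[0.9,-0.7,0.18],0,0],[[0.9,-0.7,0.18],0,0],[[0.9,-0.7,0.18],0,0],[[0.9,-0.7,0.18],0,0],[[0.9,-0.7,0.18],0,0],[[0.9,-0.7,0.18],0,0],[[0.9,-0.7,0.18],0,0],[[0.9,-0.7,0.18],0,0]]' 25
python3 go.py '[[0.4417,0.049,0.25,0.258],[0.4417,0.049,0.192,0.258]]'
```

```text
time: 1.9
tool_pos: [0.4118, -0.1425, 0.3323]
tool_rot: [-3.141, 0.0, 0.261]
contact_force: [0.5, -0.3, -0.3]
opening: 0.0918
grip_force: 0.0
t 1.9 [ 0.4118 -0.1425  0.3323] [-3.141  0.     0.261] 0.0918
[0.4417, 0.049, 0.25, 0.258] [0.1959, -0.4432, 0.2061] 0.001 rows 3.4
[0.4417, 0.049, 0.192, 0.258] [0.1959, -0.4431, 0.3511] 0.001 rows 3.8
```

```bash
python3 -m jog '[[[0.195,-0.445,0.1],0,0],[[0.195,-0.445,0.1],0,0],[[0.195,-0.445,0.1],0,0],[[0.195,-0.445,0.206],0,0],[[0.195,-0.445,0.206],0,0],[[0.195,-0.445,0.206],0,0]]'
python3 go.py '[[0.4417,0.049,0.192,0.258]]'
python3 - <<'E'
from cell import *
import cv2
cv2.imwrite("pics/w1.png",cams.read_camera("wrist")[...,::-1])
print(cams.camera_model("wrist"))
print([(d["position"],d["confidence"]) for d in models.pinpoint("wheel_a","wrist")])
E
python3 go.py '[[0.4417,0.049,0.192,0.258]]'
```

```text
time: 2.65
tool_pos: [0.4411, 0.0462, 0.2513]
tool_rot: [3.141, -0.001, 0.257]
contact_force: [-0.1, 0.1, 0.5]
opening: 0.0918
grip_force: 0.0
t 2.65 [0.4411 0.0462 0.2513] [ 3.141e+00 -1.000e-03  2.570e-01] 0.0918
[0.4417, 0.049, 0.192, 0.258] [0.0032, -0.0063, 0.1482] -0.0003 rows 0.9
{'camera_matrix': array([[309.70691629,   0.        , 320.03407644],
       [  0.        , 309.70691629, 204.1204093 ],
       [  0.        ,   0.        ,   1.        ]]), 'pose': array([[ 2.52801202e-01, -9.38337632e-01, -2.35826293e-01,
         5.04543068e-01],
       [-9.67517858e-01, -2.44958997e-01, -6.24842644e-02,
         6.32688025e-02],
       [ 8.63564392e-04,  2.43962247e-01, -9.69784345e-01,
         2.31702908e-01],
       [ 0.00000000e+00,  0.00000000e+00,  0.00000000e+00,
         1.00000000e+00]])}
[([0.4425, 0.0433, 0.0016], 0.88), ([0.5207, 0.0629, 0.0031], 0.78), ([0.4138, 0.1823, -0.0006], 0.67), ([0.3656, 0.2948, 0.0], 0.44)]
t 2.75 [0.4412 0.0459 0.2517] [ 3.141e+00 -3.000e-03  2.560e-01] 0.0919
[0.4417, 0.049, 0.192, 0.258] [0.0028, -0.0073, 0.1494] -0.0006 rows 1.0
```

View pics/w1.png

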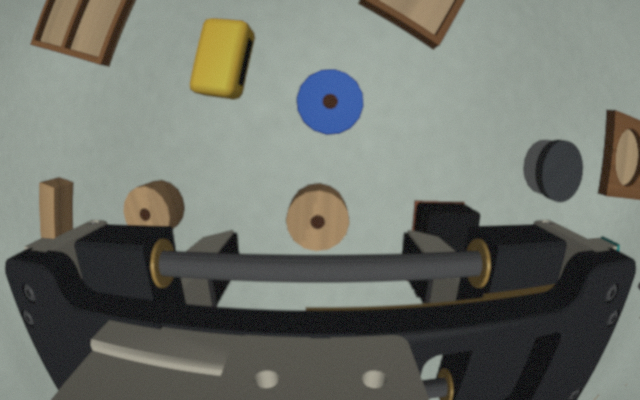

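The wrist view shows the wheel at (318,218), centred between the fingers, with the blue wheel clear at (330,101). I'll descend and grip.

```bash
python3 -m jog '[[[0.003,-0.005,0.075],0,0],[[0.003,-0.005,0.149],0,0],[[0.003,-0.005,0.149],0,0],[[0.003,-0.005,0.149],0,1],[[0.003,-0.005,0.149],0,1],[[0.003,-0.005,0.149],0,1],[[0.003,-0.005,0.149],0,1],[[0.003,-0.005,0.149],0,1]]' 25
python3 go.py '[[0.4417,0.049,0.33,0.258],[0.586,-0.263,0.33,1.0],[0.586,-0.263,0.23,1.0]]'
```

```text
time: 3.75
tool_pos: [0.4413, 0.0491, 0.1908]
tool_rot: [3.141, -0.0, 0.258]
contact_force: [0.6, -0.2, -0.1]
opening: 0.0462
grip_force: 0.0
t 3.75 [0.4413 0.0491 0.1908] [ 3.141 -0.     0.258] 0.0462
[0.4417, 0.049, 0.33, 0.258] [0.001, 0.0007, -0.348] -0.0 rows 2.2
[0.586, -0.263, 0.33, 1.0] [0.1508, 0.8469, -0.3478] -0.2362 rows 5.9
[0.586, -0.263, 0.23, 1.0] [0.1508, 0.8469, -0.0978] -0.2362 rows 5.5
```

```bash
python3 -m jog '[[[0,0,0],0,1],[[0,0,0],0,1],[[0,0,-0.15],0,1],[[0,0,-0.3],0,1],[[0.15,0.847,-0.35],-0.236,1],[[0.15,0.847,-0.35],-0.236,1],[[0.15,0.847,-0.35],-0.236,1],[[0.15,0.847,-0.35],-0.236,1],[[0.15,0.847,-0.35],-0.236,1],[[0.15,0.847,-0.35],-0.236,1],[[0.15,0.847,-0.15],-0.236,1],[[0.15,0.847,-0.1],-0.236,1]]'
python3 go.py '[[0.586,-0.263,0.197,1.0]]'
```

```text
time: 5.25
tool_pos: [0.5848, -0.2635, 0.2273]
tool_rot: [-3.138, 0.0, 0.998]
contact_force: [-0.6, -0.1, -0.4]
opening: 0.0432
grip_force: 25.0
t 5.25 [ 0.5848 -0.2635  0.2273] [-3.138  0.     0.998] 0.0432
[0.586, -0.263, 0.197, 1.0] [0.0027, 0.0021, 0.0759] -0.0006 rows 0.5
```

```bash
python3 -m jog '[[[0.003,0.002,0.04],0,1],[[0.003,0.002,0.079],0,1],[[0.003,0.002,0.079],0,1],[[0.003,0.002,0.079],0,0.35],[[0.003,0.002,0.079],0,0.35],[[0.003,0.002,0.079],0,0.35],[[0.003,0.002,0.079],0,0.35],[[0.003,0.002,-0.05],0,0.35],[[0.003,0.002,-0.2],0,0.35],[[0.003,0.002,-0.25],0,0.2]]'
python3 go.py '[[0.4126,0.177,0.33,1.0],[0.4126,0.177,0.25,1.0]]'
```

```text
time: 6.5
tool_pos: [0.5875, -0.2629, 0.3355]
tool_rot: [3.134, -0.0, 0.999]
contact_force: [0.1, 0.2, -0.9]
opening: 0.0657
grip_force: 0.0
t 6.5 [ 0.5875 -0.2629  0.3355] [ 3.134 -0.     0.999] 0.0657
[0.4126, 0.177, 0.33, 1.0] [0.6884, -0.9626, 0.0067] -0.0002 rows 7.6
[0.4126, 0.177, 0.25, 1.0] [0.6884, -0.9641, 0.2067] -0.0002 rows 7.7
```

```bash
python3 -m jog '[[[0.689,-0.963,0.01],0,0],[[0.689,-0.963,0.01],0,0],[[0.689,-0.963,0.01],0,0],[[0.689,-0.963,0.01],0,0],[[0.689,-0.963,0.01],0,0],[[0.689,-0.963,0.01],0,0],[[0.689,-0.963,0.01],0,0],[[0.689,-0.963,0.01],0,0],[[0.689,-0.963,0.205],0,0],[[0.689,-0.963,0.205],0,0],[[0.689,-0.963,0.205],0,0]]'
python3 - <<'E'
from cell import *
import cv2,numpy as np
from fit import *
for n in("scene","side"): cv2.imwrite(f"pics/{n}1.png",cams.read_camera(n)[...,::-1])
print([(np.round(d["position"],3),d["confidence"]) for d in models.pinpoint("wheel_a","side")])
cams.read_camera("wrist");print([(np.round(d["position"],3),d["confidence"]) for d in models.pinpoint("wheel_a","wrist")])
E
python3 go.py '[[0.4126,0.177,0.191,1.0]]'
```

```text
time: 7.88
tool_pos: [0.4118, 0.1776, 0.2479]
tool_rot: [-3.14, 0.002, 0.999]
contact_force: [0.1, 0.1, 0.1]
opening: 0.0918
grip_force: 0.0
[(array([0.521, 0.06 , 0.005]), 0.91), (array([ 0.416,  0.179, -0.003]), 0.89), (array([ 0.586, -0.262,  0.002]), 0.79), (array([ 0.541, -0.136,  0.001]), 0.46)]
[(array([ 0.413,  0.18 , -0.   ]), 0.62), (array([ 0.589, -0.265,  0.005]), 0.51)]
t 8.12 [0.4125 0.1775 0.2497] [ 3.14e+00 -2.00e-03  9.99e-01] 0.0921
[0.4126, 0.177, 0.191, 1.0] [-0.0012, 0.0006, 0.1468] -0.0003 rows 0.9
```

View pics/side1.png

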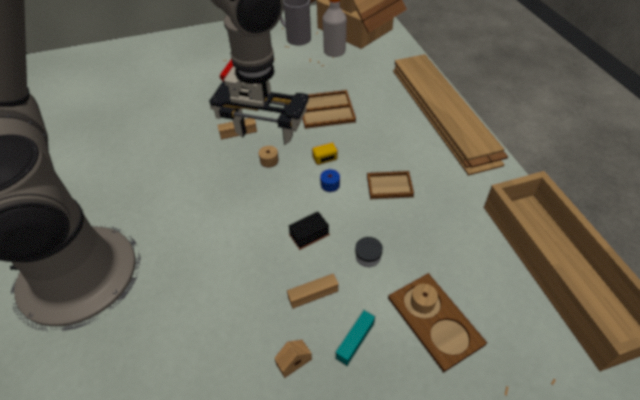

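Wheel 1 sits centred in its well at (424,295). Next is wheel 2.

```bash
python3 -m jog '[[[-0.001,0.001,0.075],0,0.2],[[-0.001,0.001,0.147],0,0.2],[[-0.001,0.001,0.147],0,0.2],[[-0.001,0.001,0.147],0,1],[[-0.001,0.001,0.147],0,1],[[-0.001,0.001,0.147],0,1],[[-0.001,0.001,0.147],0,1],[[-0.001,0.001,0.147],0,1],[[-0.001,0.001,0.147],0,1],[[-0.001,0.001,0],0,1],[[-0.001,0.001,-0.15],0,1],[[-0.001,0.001,-0.2],0,1]]' 25
python3 go.py '[[0.602,-0.3355,0.33,1.0],[0.602,-0.3355,0.23,1.0]]'
```

```text
time: 9.62
tool_pos: [0.4127, 0.1772, 0.3321]
tool_rot: [3.138, -0.004, 0.999]
contact_force: [0.3, -0.7, -1.2]
opening: 0.0432
grip_force: 25.0
t 9.62 [0.4127 0.1772 0.3321] [ 3.138 -0.004  0.999] 0.0432
[0.602, -0.3355, 0.33, 1.0] [-0.822, 1.0914, 0.0062] -0.0002 rows 8.7
[0.602, -0.3355, 0.23, 1.0] [-0.823, 1.0904, 0.2562] -0.0002 rows 8.9
```

```bash
python3 -m jog '[[[-0.75,1,0],0,1],[[-0.75,1,0],0,1],[[-0.75,1,0],0,1],[[-0.75,1,0],0,1],[[-0.75,1,0],0,1],[[-0.75,1,0],0,1],[[-0.75,1,0],0,1],[[-0.75,1,0],0,1],[[-0.75,1,0],0,1],[[-0.75,1,0],0,1]]'
python3 go.py '[[0.602,-0.3355,0.23,1.0],[0.602,-0.3355,0.196,1.0]]'
```

```text
time: 10.88
tool_pos: [0.5861, -0.2915, 0.3279]
tool_rot: [-3.14, -0.0, 0.999]
contact_force: [0.4, -0.1, -0.6]
opening: 0.0431
grip_force: 25.0
t 10.88 [ 0.5861 -0.2915  0.3279] [-3.14  -0.     0.999] 0.0431
[0.602, -0.3355, 0.23, 1.0] [-0.071, 0.0935, 0.2446] -0.0004 rows 1.7
[0.602, -0.3355, 0.196, 1.0] [-0.071, 0.0937, 0.3296] -0.0004 rows 2.2
```

```bash
python3 -m jog '[[[-0.071,0.0935,0.1],0,1],[[-0.071,0.0935,0.25],0,1],[[-0.071,0.0935,0.25],0,1],[[-0.071,0.0935,0.29],0,1],[[-0.071,0.0935,0.33],0,1],[[-0.071,0.0935,0.33],0,1],[[-0.071,0.0935,0.33],0,0.4],[[-0.071,0.0935,0.33],0,0.4],[[-0.071,0.0935,0.33],0,0.4],[[-0.071,0.0935,0.33],0,0.4],[[-0.071,0.0935,0.2],0,0.4],[[-0.071,0.0935,0.05],0,0.4]]'
python3 go.py '[[0.409,-0.1843,0.33,0.087],[0.409,-0.1843,0.25,0.087]]'
```

```text
time: 12.38
tool_pos: [0.6022, -0.3357, 0.3087]
tool_rot: [-3.138, -0.0, 0.999]
contact_force: [0.4, -0.6, 1.5]
opening: 0.0551
grip_force: 0.0
t 12.38 [ 0.6022 -0.3357  0.3087] [-3.138 -0.     0.999] 0.0551
[0.409, -0.1843, 0.33, 0.087] [0.0571, -0.6112, -0.0514] 0.2903 rows 3.9
[0.409, -0.1843, 0.25, 0.087] [0.0571, -0.6105, 0.1486] 0.2903 rows 4.0
```

```bash
python3 -m jog '[[[0.057,-0.611,-0.05],0.29,0.2],[[0.057,-0.611,-0.05],0.29,0.2],[[0.057,-0.611,-0.05],0.29,0.2],[[0.057,-0.611,-0.05],0.29,0.2],[[0.057,-0.611,-0.05],0.29,0.2],[[0.057,-0.611,0.148],0.29,0.2],[[0.057,-0.611,0.148],0.29,0.2],[[0.057,-0.611,0.148],0.29,0.2],[[0.057,-0.611,0.148],0.29,0.2]]'
python3 - <<'E'
from cell import *
import cv2
cv2.imwrite("pics/w2.png",cams.read_camera("wrist")[...,::-1])
E
python3 go.py '[[0.409,-0.1843,0.191,0.087]]'
```

```text
time: 13.5
tool_pos: [0.4097, -0.1847, 0.2504]
tool_rot: [3.14, -0.001, 0.088]
contact_force: [-0.7, 0.3, 0.3]
opening: 0.0734
grip_force: 0.0
t 13.55 [ 0.4097 -0.1847  0.2506] [ 3.14e+00 -2.00e-03  8.80e-02] 0.0732
[0.409, -0.1843, 0.191, 0.087] [-0.0019, -0.0015, 0.1489] 0.0004 rows 1.0
```

View pics/w2.png

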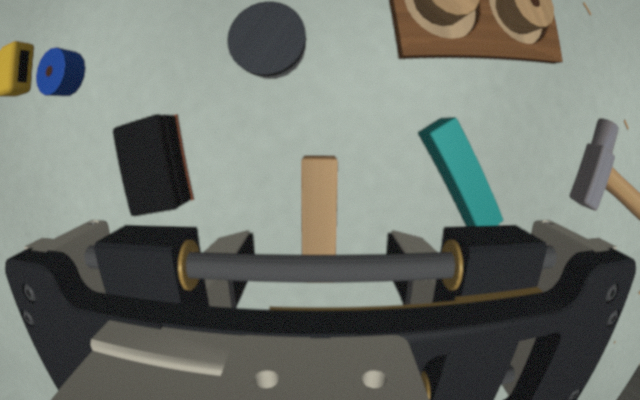

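The batten lies straight and centred between the fingers (columns 302–338), and both wheels show in their wells at the top right. I'll grip it.

```bash
python3 -m jog '[[[-0.002,-0.001,0.075],0,0.2],[[-0.002,-0.001,0.148],0,0.2],[[-0.002,-0.001,0.148],0,0.2],[[-0.002,-0.001,0.148],0,1],[[-0.002,-0.001,0.148],0,1],[[-0.002,-0.001,0.148],0,1],[[-0.002,-0.001,0.148],0,1],[[-0.002,-0.001,0.148],0,1],[[-0.002,-0.001,0.148],0,1],[[-0.002,-0.001,0.148],0,1],[[-0.002,-0.001,0.0],0,1],[[-0.002,-0.001,-0.2],0,1]]' 25
python3 go.py '[[0.589,0.2807,0.33,-0.147],[0.589,0.2807,0.23,-0.147]]'
```

```text
time: 15.05
tool_pos: [0.4082, -0.184, 0.3125]
tool_rot: [-3.14, 0.003, 0.088]
contact_force: [0.8, -0.6, -0.8]
opening: 0.0238
grip_force: 25.0
t 15.05 [ 0.4082 -0.184   0.3125] [-3.14e+00  3.00e-03  8.80e-02] 0.0238
[0.589, 0.2807, 0.33, -0.147] [0.5523, -1.1176, -0.0428] 0.0748 rows 8.0
[0.589, 0.2807, 0.23, -0.147] [0.5529, -1.1171, 0.2072] 0.0748 rows 8.1
```

```bash
python3 -m jog '[[[0.5,-1,-0.02],0.075,1],[[0.5,-1,-0.02],0.075,1],[[0.5,-1,-0.02],0.075,1],[[0.5,-1,-0.02],0.075,1],[[0.5,-1,-0.02],0.075,1],[[0.5,-1,-0.02],0.075,1],[[0.5,-1,-0.02],0.075,1],[[0.5,-1,-0.02],0.075,1],[[0.5,-1,-0.02],0.075,1],[[0.5,-1,-0.02],0.075,1]]'
python3 go.py '[[0.589,0.2807,0.23,-0.147],[0.589,0.2807,0.196,-0.147]]'
```

```text
time: 16.3
tool_pos: [0.5721, 0.2311, 0.3195]
tool_rot: [3.141, 0.001, -0.148]
contact_force: [0.4, -0.4, -1.3]
opening: 0.0242
grip_force: 25.0
t 16.3 [0.5721 0.2311 0.3195] [ 3.141e+00  1.000e-03 -1.480e-01] 0.0242
[0.589, 0.2807, 0.23, -0.147] [0.0237, -0.129, 0.2237] -0.0003 rows 1.7
[0.589, 0.2807, 0.196, -0.147] [0.0238, -0.1291, 0.3087] -0.0003 rows 2.1
```

```bash
python3 -m jog '[[[0.023,-0.122,0.1],0,1],[[0.023,-0.122,0.22],0,1],[[0.023,-0.122,0.22],0,1],[[0.023,-0.122,0.26],0,1],[[0.023,-0.122,0.309],0,1],[[0.023,-0.122,0.309],0,1],[[0.023,-0.122,0.309],0,0.55],[[0.023,-0.122,0.309],0,0.55],[[0.023,-0.122,0.309],0,0.55],[[0.023,-0.122,0.309],0,0.55],[[0.023,-0.122,0.2],0,0.55],[[0.023,-0.122,0.05],0,0.55]]'
python3 go.py '[[0.3634,0.297,0.33,-0.01],[0.3634,0.297,0.25,-0.01]]'
```

```text
time: 17.8
tool_pos: [0.5883, 0.2787, 0.2994]
tool_rot: [3.14, 0.004, -0.147]
contact_force: [1.7, 0.3, 0.6]
opening: 0.0411
grip_force: 0.0
t 17.8 [0.5883 0.2787 0.2994] [ 3.14   0.004 -0.147] 0.0411
[0.3634, 0.297, 0.33, -0.01] [-0.5631, 0.0376, -0.0744] -0.0437 rows 3.6
[0.3634, 0.297, 0.25, -0.01] [-0.5623, 0.0372, 0.1256] -0.0437 rows 3.7
```

```bash
python3 -m jog '[[[-0.563,0.037,-0.06],-0.044,0.2],[[-0.563,0.037,-0.06],-0.044,0.2],[[-0.563,0.037,-0.06],-0.044,0.2],[[-0.563,0.037,-0.06],-0.044,0.2],[[-0.563,0.037,-0.06],-0.044,0.2],[[-0.563,0.037,0.13],-0.044,0.2],[[-0.563,0.037,0.13],-0.044,0.2],[[-0.563,0.037,0.13],-0.044,0.2],[[-0.563,0.037,0.13],-0.044,0.2]]'
python3 - <<'E'
from cell import *
import cv2
cv2.imwrite("pics/w3.png",cams.read_camera("wrist")[...,::-1])
E
python3 go.py '[[0.3634,0.297,0.191,-0.01]]'
```

```text
time: 18.92
tool_pos: [0.3648, 0.2976, 0.2493]
tool_rot: [-3.14, -0.002, -0.01]
contact_force: [0.5, 0.3, 0.8]
opening: 0.0733
grip_force: 0.0
t 18.98 [0.3646 0.2976 0.2494] [-3.14e+00 -3.00e-03 -1.00e-02] 0.0734
[0.3634, 0.297, 0.191, -0.01] [-0.0034, 0.0017, 0.146] 0.0002 rows 0.9
```

View pics/w3.png

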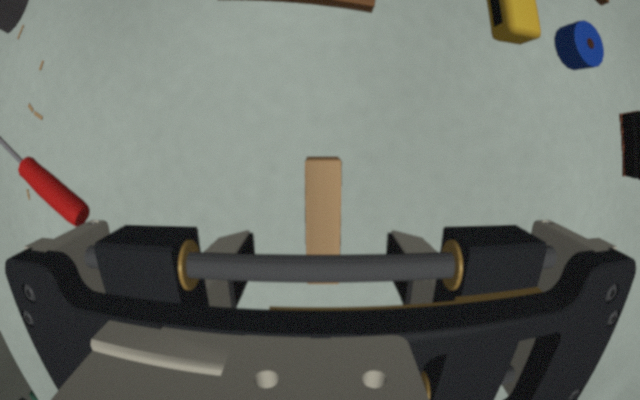

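Batten 2 is aligned and centred (columns 305–341). I'll grip and lift it.

```bash
python3 -m jog '[[[-0.003,0.002,0.075],0,0.2],[[-0.003,0.002,0.146],0,0.2],[[-0.003,0.002,0.146],0,0.2],[[-0.003,0.002,0.146],0,1],[[-0.003,0.002,0.146],0,1],[[-0.003,0.002,0.146],0,1],[[-0.003,0.002,0.146],0,1],[[-0.003,0.002,0.146],0,1],[[-0.003,0.002,0.146],0,1],[[-0.003,0.002,0.146],0,1],[[-0.003,0.002,0.0],0,1],[[-0.003,0.002,-0.2],0,1]]' 25
python3 go.py '[[0.597,0.339,0.33,-0.147],[0.597,0.339,0.23,-0.147]]'
```

```text
time: 20.48
tool_pos: [0.3624, 0.2964, 0.311]
tool_rot: [3.14, 0.003, -0.009]
contact_force: [2.2, 0.5, -0.2]
opening: 0.024
grip_force: 25.0
t 20.48 [0.3624 0.2964 0.311 ] [ 3.14e+00  3.00e-03 -9.00e-03] 0.024
[0.597, 0.339, 0.33, -0.147] [0.5854, -0.1119, -0.0494] 0.0438 rows 3.8
[0.597, 0.339, 0.23, -0.147] [0.5861, -0.1124, 0.2006] 0.0438 rows 4.0
```

```bash
python3 -m jog '[[[0.585,-0.112,0],0.044,1],[[0.585,-0.112,0],0.044,1],[[0.585,-0.112,0],0.044,1],[[0.585,-0.112,0],0.044,1],[[0.585,-0.112,0],0.044,1],[[0.585,-0.112,0],0.044,1],[[0.585,-0.112,0],0.044,1]]'
python3 - <<'E'
from cell import *
from fit import *
for n in("scene","side"): cv2.imwrite(f"pics/{n}2.png",cams.read_camera(n)[...,::-1])
cv2.imwrite("pics/w4.png",cams.read_camera("wrist")[...,::-1])
E
python3 go.py '[[0.597,0.339,0.23,-0.147],[0.597,0.339,0.196,-0.147]]'
```

```text
time: 21.35
tool_pos: [0.5959, 0.3393, 0.3107]
tool_rot: [3.141, 0.001, -0.147]
contact_force: [-0.4, -0.8, -0.8]
opening: 0.0235
grip_force: 25.0
t 21.5 [0.5962 0.3393 0.3112] [-3.141 -0.    -0.147] 0.0239
[0.597, 0.339, 0.23, -0.147] [0.002, 0.0006, 0.203] 0.0 rows 1.3
[0.597, 0.339, 0.196, -0.147] [0.002, 0.0006, 0.288] 0.0 rows 1.8
```

View pics/w4.png

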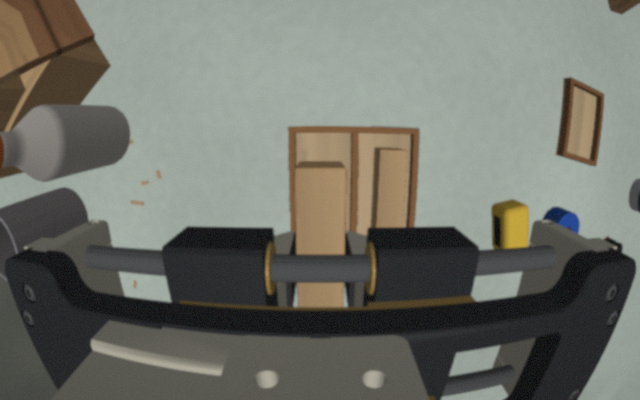

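Batten 1 lies in the right bay at (391,190), parallel to the walls, and batten 2 hangs over the left bay. I'll lower it.

```bash
python3 -m jog '[[[0.002,0,0.1],0,1],[[0.002,0,0.2],0,1],[[0.002,0,0.2],0,1],[[0.002,0,0.25],0,1],[[0.002,0,0.288],0,1],[[0.002,0,0.288],0,1],[[0.002,0,0.288],0,0.57],[[0.002,0,0.288],0,0.57],[[0.002,0,0.288],0,0.57],[[0.002,0,0.288],0,0.57],[[0.002,0,0.2],0,0.57],[[0.002,0,-0.05],0,0.57]]'
python3 go.py '[[0.3435,-0.292,0.33,0.27],[0.46,0,0.33,0.2]]'
```

```text
time: 23.0
tool_pos: [0.5972, 0.3387, 0.2912]
tool_rot: [3.138, 0.005, -0.148]
contact_force: [0.6, 0.3, -0.1]
opening: 0.0395
grip_force: 0.0
t 23.0 [0.5972 0.3387 0.2912] [ 3.138  0.005 -0.148] 0.0395
[0.3435, -0.292, 0.33, 0.27] [-0.396, 1.6532, -0.0893] -0.1329 rows 10.9
[0.46, 0, 0.33, 0.2] [-0.2152, 0.8884, -0.0929] -0.1106 rows 5.9
```

```bash
python3 -m jog '[[[-0.215,0.888,-0.07],-0.133,0.3],[[-0.215,0.888,-0.07],-0.133,0.3],[[-0.215,0.888,-0.07],-0.133,0.2],[[-0.215,0.888,-0.07],-0.133,0.2],[[-0.215,0.888,-0.07],-0.133,0.2],[[-0.215,0.888,-0.07],-0.133,0.2],[[-0.215,0.888,-0.07],-0.133,0.2],[[-0.215,0.888,-0.07],-0.133,0.2],[[-0.215,0.888,-0.07],-0.133,0.2]]'
python3 go.py '[[0.3435,-0.292,0.33,0.27],[0.3435,-0.292,0.27,0.27]]'
```

```text
time: 24.12
tool_pos: [0.4608, 0.0013, 0.3209]
tool_rot: [-3.142, -0.0, 0.272]
contact_force: [-0.1, -0.3, 1.0]
opening: 0.0731
grip_force: 0.0
t 24.12 [0.4608 0.0013 0.3209] [-3.142 -0.     0.272] 0.0731
[0.3435, -0.292, 0.33, 0.27] [-0.4795, 0.6276, -0.0228] 0.0006 rows 5.1
[0.3435, -0.292, 0.27, 0.27] [-0.4796, 0.6276, 0.1272] 0.0006 rows 5.1
```

```bash
python3 -m jog '[[[-0.48,0.628,0],0,0.2],[[-0.48,0.628,0],0,0.2],[[-0.48,0.628,0],0,0.2],[[-0.48,0.628,0],0,0.2],[[-0.48,0.628,0],0,0.2],[[-0.48,0.628,0],0,0.2],[[-0.48,0.628,0.127],0,0.2],[[-0.48,0.628,0.127],0,0.2],[[-0.48,0.628,0.127],0,0.2]]'
python3 - <<'E'
from cell import *
import cv2
cv2.imwrite("pics/w5.png",cams.read_camera("wrist")[...,::-1])
E
python3 go.py '[[0.3435,-0.292,0.194,0.27]]'
```

```text
time: 25.25
tool_pos: [0.3436, -0.2923, 0.2711]
tool_rot: [3.141, -0.0, 0.272]
contact_force: [0.8, 0.1, -0.1]
opening: 0.0736
grip_force: 0.0
t 25.3 [ 0.3436 -0.2926  0.2716] [ 3.14e+00 -1.00e-03  2.72e-01] 0.0735
[0.3435, -0.292, 0.194, 0.27] [0.0001, -0.0019, 0.1939] 0.0007 rows 1.2
```

View pics/w5.png

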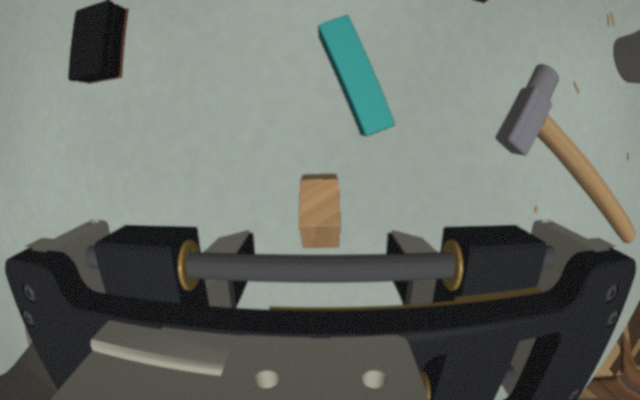

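The house is square to the fingers and centred at (320,210), and the turquoise batten is clear. I'll grip it.

```bash
python3 -m jog '[[[0.002,-0.002,0.1],0,0.2],[[0.002,-0.002,0.194],0,0.2],[[0.002,-0.002,0.194],0,0.2],[[0.002,-0.002,0.194],0,1],[[0.002,-0.002,0.194],0,1],[[0.002,-0.002,0.194],0,1],[[0.002,-0.002,0.194],0,1],[[0.002,-0.002,0.194],0,1],[[0.002,-0.002,0.194],0,1],[[0.002,-0.002,0.194],0,1],[[0.002,-0.002,0.05],0,1],[[0.002,-0.002,-0.15],0,1]]' 25
python3 go.py '[[0.643,0.0153,0.33,-0.269]]'
```

```text
time: 26.8
tool_pos: [0.3429, -0.2918, 0.3131]
tool_rot: [-3.139, 0.001, 0.27]
contact_force: [0.3, -1.1, -0.6]
opening: 0.0278
grip_force: 25.0
t 26.8 [ 0.3429 -0.2918  0.3131] [-3.139e+00  1.000e-03  2.700e-01] 0.0278
[0.643, 0.0153, 0.33, -0.269] [0.928, -0.5398, -0.0419] 0.1717 rows 6.9
```

```bash
python3 -m jog '[[[0.928,-0.54,0],0.172,1],[[0.928,-0.54,0],0.172,1],[[0.928,-0.54,0],0.172,1],[[0.928,-0.54,0],0.172,1],[[0.928,-0.54,0],0.172,1],[[0.928,-0.54,0],0.172,1],[[0.928,-0.54,0],0.172,1],[[0.928,-0.54,0],0.172,1],[[0.928,-0.54,0],0.172,1],[[0.928,-0.54,0.15],0.172,1],[[0.928,-0.54,0.15],0.172,1],[[0.928,-0.54,0.15],0.172,1]]'
python3 go.py '[[0.643,0.0153,0.199,-0.269]]'
```

```text
time: 28.3
tool_pos: [0.6433, 0.0144, 0.2542]
tool_rot: [-3.142, -0.001, -0.271]
contact_force: [0.9, 0.5, -0.6]
opening: 0.0277
grip_force: 25.0
t 28.3 [0.6433 0.0144 0.2542] [-3.142e+00 -1.000e-03 -2.710e-01] 0.0277
[0.643, 0.0153, 0.199, -0.269] [-0.0015, -0.0019, 0.138] -0.0006 rows 0.9
```

```bash
python3 -m jog '[[[-0.001,-0.002,0.07],0,1],[[-0.001,-0.002,0.11],0,1],[[-0.001,-0.002,0.138],0,1],[[-0.001,-0.002,0.138],0,1],[[-0.001,-0.002,0.138],0,0.45],[[-0.001,-0.002,0.138],0,0.45],[[-0.001,-0.002,0.138],0,0.45],[[-0.001,-0.002,0.138],0,0.45],[[-0.001,-0.002,0],0,0.45],[[-0.001,-0.002,-0.15],0,0.4],[[-0.001,-0.002,-0.3],0,0.4],[[-0.4,-0.002,-0.35],0,0]]'
python3 -m jog '[[[-0.7,0,0],0,0],[[-0.7,0,0],0,0],[[-0.7,0,0],0,0],[[-0.7,0,0],0,0],[[-0.7,0,0],0,0]]'
python3 - <<'E'
from cell import *
from fit import *
for n in("scene","side"): cv2.imwrite(f"pics/{n}3.png",cams.read_camera(n)[...,::-1])
for t in("wax_tin","sanding_block","wheel_a","batten_a","house"): print(t,[np.round(d["position"],3).tolist() for d in models.pinpoint(t,"side")])
E
```

```text
time: 29.8
tool_pos: [0.5863, 0.0318, 0.3867]
tool_rot: [-3.139, -0.016, -0.272]
contact_force: [-0.8, 0.9, -0.6]
opening: 0.0612
grip_force: 0.0
time: 30.42
tool_pos: [0.3104, 0.1078, 0.3805]
tool_rot: [3.142, 0.0, -0.269]
contact_force: [-0.2, 0.4, -0.1]
opening: 0.0917
grip_force: 0.0
wax_tin [[0.54, -0.136, -0.001]]
sanding_block [[0.438, -0.051, -0.001], [0.592, -0.259, 0.004]]
wheel_a [[0.603, -0.337, 0.001], [0.522, 0.064, 0.004], [0.59, -0.261, 0.004], [0.642, 0.014, -0.001]]
batten_a [[0.599, 0.335, 0.006], [0.59, 0.277, 0.001], [0.452, -0.294, 0.001]]
house [[0.601, 0.335, 0.009], [0.64, 0.012, -0.002]]
```

View pics/side3.png

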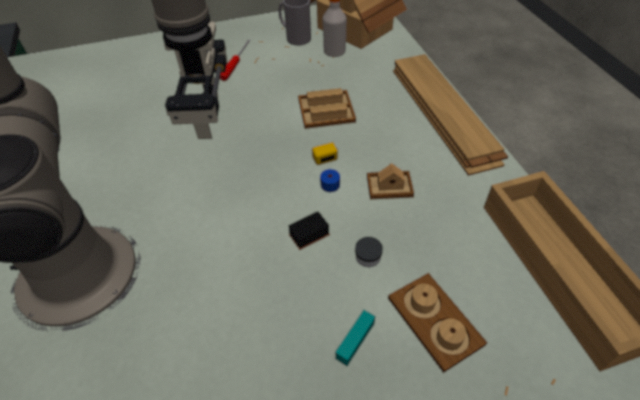

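View pics/scene3.png

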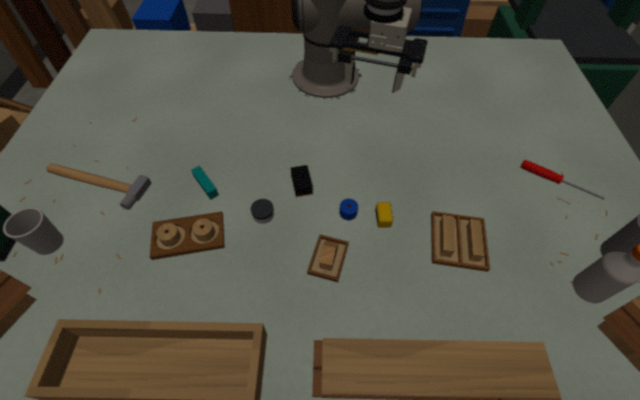

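Both views show everything in place: the wheels at (425,296) and (452,332), the battens at (327,97) and (327,110), and the house upright at (392,180). The tin and sanding block haven't moved.

```bash
python3 -c "
from cell import robot
print(robot.hand_in())"
```

```text
the job is handed in; nothing more can be done
None
```

All five pine parts are in their trays, flat and the right way up in the final camera views, with the tin and sanding block unmoved, and the job was handed in at about 31 s of robot time.

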